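Uncover the V-block and hold the bronze tube in it

ROBOT

A 6-joint arm with a two-finger parallel gripper is mounted at the origin on the work surface. World frame = base frame: x ahead of the robot, y to its left, z up, the work surface at z = 0. Lengths are in mm, angles in rad, forces in N, time in s.
With the tool pointing down it reaches from about 400 to 925 mm from the base axis. Payload 3.4 kg.
Tool frame: the origin (TCP) lies midway between the tips of the shut fingers; the grasp point (between the pads) lies 19 mm behind it (robot.pinch_z is the distance from the TCP to the grasp point, in mm); z points along the fingers, y is the line along which they close (so a half turn about z gives the same grasp; the last joint's range is limited). The gripper opens to 85 mm and grips with 20 to 120 N. Pads are 22 mm wide; open, the fingers measure 114 mm over their backs; the gripper's body (76 mm by 85 mm) begins 54 mm behind the grasp point. The pads swing forward as they close: fully open they stand 13 mm farther back than shut.
Start: joints at [-1.23, 0.307, 1.506, -0, 1.328, -0.073], TCP at [231.18, -526.485, 231.305] pointing down, gripper open.
Joint ranges: [-3.12, 3.12], [-1.05, 2.28], [0.14, 2.33], [-1.42, 4.57], [0.1, 2.73], [-2.68, 2.68]. Speed limits (rad/s): [2.57, 2.57, 3.14, 3.14, 3.14, 3.14].

INTERFACE

Orientations are given as [roll, pitch, yaw] about the fixed x, y, z axes, in that order (R = Rz(yaw) Ry(pitch) Rx(roll)).
In Python, from cell import robot gives the robot as it stands.
- The arm moves only by the tool shift_gripper, called as name(argument=value, ...) on one line, values as JSON. Schema: {"type":"object","properties":{"motion":{"type":"array","items":{"type":"array","items":{"type":"number"},"minItems":4,"maxItems":4},"minItems":1,"maxItems":10},"aperture":{"type":"number"},"only":{"type":"string"},"quiet":{"type":"boolean"},"lines":{"type":"string"}},"required":["motion"],"additionalProperties":false}. motion is a list of rows, 1 to 10 of them, each of 4 numbers: dx, dy, dz in mm, then a turn about the tool's z in rad; each row shifts and turns the commanded pose from where the row before left it, along the tool's axes as they then stand; what a row does not reach is not made up. A row lasts 1/10 s, in which the tool goes at most 50 mm and 0.15 rad, less where a joint would pass 70% of its speed; a pose out of reach is approached as far as the arm can. aperture is the finger opening in mm, set as the call begins (left out keeps the last). The fingers move at their own pace and stop on an object; the grip force is fixed at half the most. Time passes only in rows, so rows that do not move let the fingers close. The tool returns the time, the measured TCP pose, the force, the opening and the grip force at its end. only (a regular expression) keeps the lines of the reply that match it, lines (a string "A,B") keeps lines A to B, and quiet returns only ok. Input that does not fit is refused with a message, and nothing moves.
- robot.state(): the state, without advancing time (a new reading comes with each control period).
- robot.snapshot(name): name is "side" or "top" or "wrist"; returns a dict with "image" (420x560x3 uint8, red, green, blue), "mtx" (3x3 intrinsics, pixels), "eye" and "attitude" of the camera in the world; the wrist camera has in their place "mount" (4x4, takes a point from camera to tool coordinates, whose origin is the TCP and whose axes are the flange's). Camera axes: x right, y up, looking along -z (the intrinsics and any distortion apply to the point x, -y, -z); pixel columns grow to the right and rows downward; lengths in mm; the calibration is good to about 2 mm. The wrist camera is an equidistant fisheye: a pixel r from the principal point sees the ray r / f radians off the axis. A picture is of the moment at which its call begins: read the wrist's pose just before it. There is no depth.
- robot.close_job(): hands the job in; it is judged then, once.
The state is a dict: "time_s": time; "q": joint angles; "dq": joint speeds; "tau": joint torques, N m; "eef_pos": TCP position; "tcp_rot": TCP orientation; "force": force on the tool from outside, world axes, zero at the start; "ft_torque": the same for the moment, N m; "grip_width": finger opening in mm; "grip_force": force on a finger pad.
Only numpy, scipy, OpenCV 4.12 (cv2) and the standard library are available. Lean on these libraries where they do the work, as an engineer would, in place of code of your own. Each camera call takes 0.05 s, during which the arm holds its last target. There are 200 camera calls.

TASK

Lift the green dust cover off the V-block, hang it by its handle on both prongs of the double hook and let go of it. Then take the bronze tube from the wooden saddle, seat it along the V-block's groove, centred over the two V pieces, and press it down firmly (about 15 N) with the gripper so that it bears on both sloping sides; finish while still holding it pressed. Leave everything else on the bench where it is.

Things in the scene. Friction and masses are not known exactly. Their poses are not given: they have to be found in the camera images.
- cover: (mm) green sheet-metal dust cover, an upside-down box 148 (x) x 100 (y) x 64 tall, walls 4, 300 g, standing on the bench over the V-block, about 8 to spare all round (lift it straight up 50 or more before moving sideways). Origin: centre of its lower rim, z up. A rigid steel arch handle stands on top along its x axis.
- cover_handle (a point): (mm) middle of the cover handle's straight top bar: a round bar 10 dia, 124 long along the cover's x axis, its centre 114 above the cover's lower rim and 50 above its flat top (45 free under the bar); the two upright legs, 10 dia, stand at x = +-62. Same axes as the cover.
- hook: (mm) dark steel stand fixed to the bench: foot plate 110 x 150 x 10, post 18 dia, and at its top a double hook: a crossbar and two level prongs, 8 dia, at y = +-35, centre height 165, running from the post 105 towards the hook's own -x and ending in tips turned up 14 (highest point 183 above the bench). Origin: on the bench at the post's axis, z up; nothing stands above the prongs.
- hook_seat (a point): (mm) midway between the prongs, 75 in front (own -x) of the post: where the centre of the cover's handle bar lies when it hangs on both prongs, along this point's y (174 above the bench). A gripper holding the bar's middle fits between the prongs (70 apart). To pass the tips bring the bar in from -x, its centre 20 above this point, then lower it. Axes as the hook.
- vblock: (mm) steel V-block fixed to the bench, under the cover: base plate 124 x 76 x 12, on it two V pieces, each 30 long, centred at x = +-45, 76 wide and 45 tall, with an open gap 60 long between them, down to the base plate, for gripper fingers. The 90 degree groove runs along its x axis. Origin: underside of the plate's centre, z up.
- v_seat (a point): (mm) where the tube's centre lies when it is seated: on the groove's middle plane, midway between the V pieces, 42.6 above the bench. Axes as the V-block: x along the groove.
- v_left: (mm) the 45 degree faces on the V-block's +y side (both pieces). Origin and axes as the V-block.
- v_right: (mm) the 45 degree faces on the V-block's -y side (both pieces). Origin and axes as the V-block.
- tube: (mm) plain bronze tube with black ends, 32 dia x 140 long, 0.25 to 0.46 kg, lying in the wooden saddle. Origin: its centre; x along its axis (it may roll about x).
- saddle: (mm) wooden saddle fixed to the bench that holds the tube along its x axis, the tube's centre 46 above the bench: base 150 x 90 x 14, two notched supports 20 long at x = +-50, 45 tall and 64 wide, an 80 gap between them for fingers. Origin: underside of its centre.
- oil_can: (mm) bystander: grey round bottle with a red cap, 70 dia x 190 tall, standing, loose on the bench. Not part of the job.
- tin: (mm) bystander: copper-coloured closed can, 72 dia x 80 tall, standing, loose on the bench. Not part of the job.
- finial: (mm) bystander: small turned brass ornament, 60 dia x 105 tall, standing, loose on the bench. Not part of the job.
- screwdriver: (mm) bystander: screwdriver lying flat, at most 35 tall, loose on the bench. Not part of the job.
- wrench: (mm) bystander: wrench lying flat, loose on the bench. Not part of the job.
- pot: (mm) bystander: small terracotta cup, 70 dia x 50 tall, loose on the bench. Not part of the job.
- brush: (mm) bystander: brush lying flat, loose on the bench. Not part of the job.

How it is judged (in metres and radians):
On the way, in this order (a step that is already met when the one before it is completed fails the run):
1. the cover hangs by its handle on the hook and is let go (horizontal distance between cover_handle and hook_seat below 0.04 m and z of cover_handle in the frame of hook_seat between -0.006 and 0.008 m and contact force between cover and hook above 1.2 N and contact force between cover and the fingers below 0.1 N and angle between cover's own z axis and vertical below 0.2 rad and linear speed of cover below 0.05 m/s), for 0.3 s.
2. the tube is seated in the V and pressed onto both sloping sides by the gripper (x of tube in the frame of v_seat between -0.015 and 0.015 m and y of tube in the frame of v_seat between -0.003 and 0.003 m and z of tube in the frame of v_seat between -0.003 and 0.003 m and angle between the x axis of tube and the x axis of vblock, either way round below 0.05 rad and contact force between tube and v_left above 4.5 N and contact force between tube and v_right above 4.5 N and contact force between tube and the fingers above 3 N and linear speed of tube below 0.02 m/s), for 0.2 s.
At the end, for the whole second after the job is handed in: The cover hangs at rest by its handle on the hook (bar within 40 mm of the seat point, at its height), upright, untouched. The tube lies in the V within 15 mm along it, 3 mm across and in height, 0.05 rad; each sloping side carries over 4.5 N, the fingers press over 3 N, for the last second (all of step 1 and all of step 2); the arm keeps its last pose, push and grip.
It fails at once if a bystander is pushed away (more than 40 mm) (distance of any of oil_can, tin, finial, screwdriver, wrench, pot, brush from where it was at the start of the episode above 0.04 m).
It also fails if it takes over 72 s, if anything falls off the work surface, if the arm or the gripper's body presses on something with over 40 N, if the wrist force passes 120 N, or if a joint passes its speed limit or range.

## Working session

There is one attempt and no reset: what is moved stays moved. The work goes in short steps, Python scripts to look and compute and a tool call to move; the robot and the scene stay as the last step left them, time stands still between calls to the robot, and variables do not carry over. Pictures are saved under pics/ and viewed, at most 10 in all, crops included, and the job is handed in when it is done.

```bash
ls; mkdir -p pics
```

Run:
```python
from cell import robot
import cv2,json,numpy as np
for n in("side","top"):
    s=robot.snapshot(n); cv2.imwrite(f"pics/{n}0.png",s["image"][:,:,::-1]); print(n,{k:np.round(np.array(v),4).tolist() for k,v in s.items() if k!="image"})
print(robot.state(), robot.pinch_z)
```

```text
cell.py
pics
side {'mtx': [[544.2856, 0.0, 279.5289], [0.0, 544.2856, 211.5487], [0.0, 0.0, 1.0]], 'eye': [404.9428, 1049.2817, 1305.2003], 'attitude': [0.7435, -0.0057, -3.0362]}
top {'mtx': [[380.8537, 0.0, 275.4289], [0.0, 380.8537, 207.2739], [0.0, 0.0, 1.0]], 'eye': [425.5751, -47.6724, 1144.6534], 'attitude': [0.0904, -0.0026, -1.5581]}
{'time_s': 0.1, 'q': array([-1.23051221e+00,  3.07469440e-01,  1.50754069e+00, -2.85155748e-05,
        1.32837985e+00, -7.35057404e-02]), 'dq': array([-2.58742736e-03, -1.47965765e-03, -4.36787600e-03, -6.44863798e-05,
       -1.25226152e-03, -3.80717758e-04]), 'tau': array([-4.11311394e-04, -4.58531141e+01, -2.52606261e+01, -1.47907126e-04,
        5.56724437e-03, -3.02417197e-05]), 'eef_pos': array([ 230.9551538 , -525.90213246,  230.49038631]), 'tcp_rot': array([-3.13979815e+00, -1.04400156e-04,  4.13796638e-01]), 'force': array([-0.22034738, -0.15256197,  0.22126622]), 'ft_torque': array([ 0.03998839, -0.00361077,  0.03698049]), 'grip_force': 0.0, 'grip_width': 85.35093152511796} 18.700000000000003
```

View pics/side0.png

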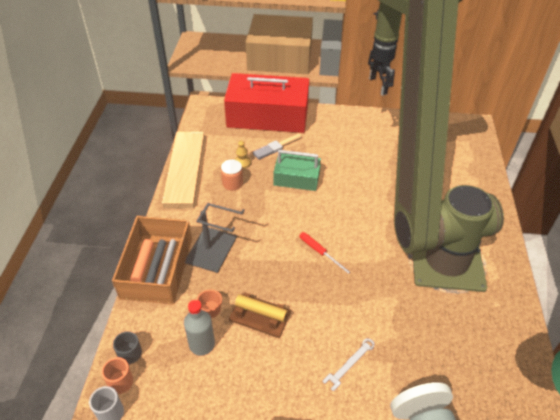

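View pics/top0.png

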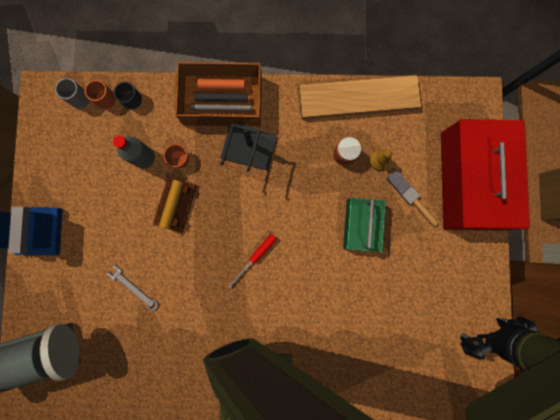

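The side view shows the cover at about (298,171), the hook at (207,235) and the tube at (261,308). In the top view they are at (366,225), (250,150) and (172,204). I'll enlarge those parts.

Create h.py:
```python
import numpy as np,cv2
from scipy.spatial.transform import Rotation as R
from cell import robot
def cam(n):
    s=robot.snapshot(n); return s
def ray(s,uv):
    K=np.array(s["mtx"]);d=np.linalg.inv(K)@np.r_[uv,1.]
    return np.array(s["eye"]),R.from_euler('xyz',s["attitude"]).as_matrix()@(d*[1,-1,-1])
def onz(s,uv,z):
    e,d=ray(s,uv); return e+d*(z-e[2])/d[2]
def tri(s1,uv1,s2,uv2):
    e1,d1=ray(s1,uv1);e2,d2=ray(s2,uv2);t=np.linalg.lstsq(np.c_[d1,-d2],e2-e1,rcond=None)[0]
    a,b=e1+d1*t[0],e2+d2*t[1]; return (a+b)/2,np.linalg.norm(a-b)
```

Run:
```python
import cv2,numpy as np
a=cv2.imread("pics/top0.png");b=cv2.imread("pics/side0.png")
f=lambda i,x,y,w,h,k:cv2.resize(i[y:y+h,x:x+w],(w*k,h*k),interpolation=cv2.INTER_CUBIC)
o=np.zeros((600,800,3),np.uint8)
# top hook 215..305 x 115..205 ; cover 335..395,190..260
def put(im,x,y): o[y:y+im.shape[0],x:x+im.shape[1]]=im
put(f(a,215,118,100,80,4),0,0); put(f(a,335,190,60,70,4),400,0)
put(f(b,180,195,100,80,4),0,320); put(f(b,265,140,65,55,5),400,320)
cv2.imwrite("pics/crops.png",o)
```

```text
Traceback (most recent call last):
ValueError: could not broadcast input array from shape (320,400,3) into shape (280,400,3)
```

Run:
```python
import cv2,numpy as np
a=cv2.imread("pics/top0.png");b=cv2.imread("pics/side0.png")
f=lambda i,x,y,w,h,k:cv2.resize(i[y:y+h,x:x+w],(w*k,h*k),interpolation=cv2.INTER_CUBIC)
o=np.zeros((600,800,3),np.uint8)
def put(im,x,y): o[y:y+im.shape[0],x:x+im.shape[1]]=im
put(f(a,215,122,100,75,4),0,0); put(f(a,335,190,60,70,4),400,0)
put(f(b,180,200,100,75,4),0,300); put(f(b,265,140,65,55,5),400,300)
cv2.imwrite("pics/crops.png",o)
```

```text
(no output)
```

View pics/crops.png

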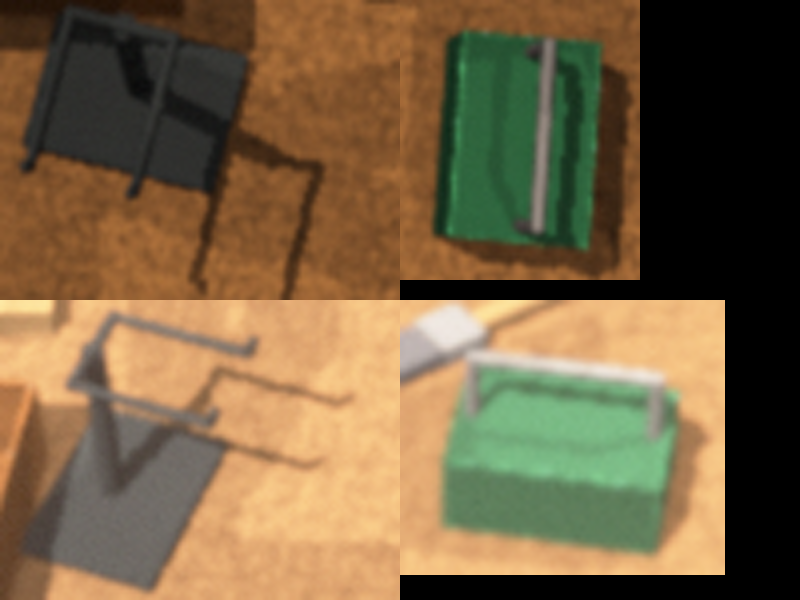

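The crop shows the prong corners and tips clearly in both views, and both ends of the handle bar. I'll triangulate those points.

Run:
```python
from h import *
T=cam("top");S=cam("side")
t=lambda x,y:(215+x/4,122+y/4); tc=lambda x,y:(335+(x-400)/4,190+y/4)
s=lambda x,y:(180+x/4,200+(y-300)/4); sc=lambda x,y:(265+(x-400)/5,140+(y-300)/5)
np.set_printoptions(precision=1,suppress=True)
P={}
for n,a,b,z in [("cornL",t(67,16),s(78,382),165),("cornR",t(177,43),s(113,320),165),("tipL",t(29,165),s(211,415),178),("tipR",t(134,190),s(249,346),178),("bar1",tc(548,42),sc(471,355),114),("bar2",tc(537,233),sc(660,378),114)]:
    print(n,*tri(T,a,S,b),onz(T,a,z),onz(S,b,z))
# tube mask
for nm,c,box in(("top",T,(150,170,200,240)),("side",S,(220,285,300,340))):
    im=c["image"];h=cv2.cvtColor(im,cv2.COLOR_RGB2HSV)
    print(nm,"tubepix",h[204,172] if nm=="top" else h[308,261], "wood",h[204,186] if nm=="top" else h[325,262])
    x0,y0,x1,y1=box; m=np.zeros(im.shape[:2],np.uint8)
    m[y0:y1,x0:x1]=((h[...,0]>=19)&(h[...,0]<=30)&(h[...,1]>150))[y0:y1,x0:x1]
    n,l,st,ce=cv2.connectedComponentsWithStats(m);i=1+st[1:,4].argmax();pts=np.argwhere(l==i)[:,::-1].astype(np.float32)
    r=cv2.minAreaRect(pts);print(r,st[i],ce[i],onz(c,ce[i],50))
    b=cv2.boxPoints(r);print([onz(c,p,50) for p in b])
# cover top
for nm,c in(("top",T),("side",S)):
    h=cv2.cvtColor(c["image"],cv2.COLOR_RGB2HSV)
    m=((h[...,0]>60)&(h[...,0]<88)&(h[...,1]>90)).astype(np.uint8);n,l,st,ce=cv2.connectedComponentsWithStats(m)
    i=1+st[1:,4].argmax();r=cv2.minAreaRect(np.argwhere(l==i)[:,::-1].astype(np.float32));print(nm,r,st[i],ce[i])
# top corners of cover in top view
print([onz(T,tc(*p),64) for p in [(461,33),(600,44),(588,247),(447,237)]])
print([onz(S,sc(*p),64) for p in [(446,463),(662,488),(678,392)]])
```

```text
cornL [726.6  68.1 169.1] 0.2409551503340813 [727.7  68.6 165. ] [727.9  64.5 165. ]
cornR [715.1  -3.7 156.9] 4.2138811805619225 [710.5  -4.1 165. ] [715.1   3.1 165. ]
tipL [627.8  90.2 171.5] 2.5214006340624473 [625.2  89.3 178. ] [627.9  95.4 178. ]
tipR [612.3  22.  169.8] 1.8478853693754729 [609.8  21.4 178. ] [611.8  29.2 178. ]
bar1 [ 542.1 -312.1  113.4] 2.168067313654285 [ 540.9 -311.9  114. ] [ 543.1 -311.5  114. ]
bar2 [ 414.4 -303.2  113.7] 5.7939344574994625 [ 411.5 -303.2  114. ] [ 417.3 -302.7  114. ]
top tubepix [ 19 207 139] wood [ 10 190  43]
((168.798828125, 203.59274291992188), (5.829184532165527, 46.83107376098633), 17.241458892822266) [160 181  18  46 160] [168.7 203.9] [530.7 258.7  50. ]
[array([469.1, 284.2,  50. ]), array([599.4, 249.1,  50. ]), array([594.5, 232.8,  50. ]), array([464.4, 268. ,  50. ])]
side tubepix [ 25 138 253] wood [ 11 149 149]
((247.83485412597656, 307.55047607421875), (23.370962142944336, 3.065044403076172), 16.699243545532227) [237 303  23   9  39] [247.8 307.1] [567.5 258.3  50. ]
[array([599.2, 257.1,  50. ]), array([598.3, 247.6,  50. ]), array([535.2, 262.1,  50. ]), array([536.3, 271.4,  50. ])]
top ((364.3724670410156, 224.4720458984375), (37.748435974121094, 50.82372283935547), 4.236394882202148) [ 344  198   41   54 1617] [363.4 224.7]
side ((556.0, 371.0), (38.0, 6.0), 90.0) [553 352   7  39 190] [556.7 371.3]
[array([ 552.2, -262.7,   64. ]), array([ 545.6, -361.9,   64. ]), array([ 401.4, -351.5,   64. ]), array([ 407.2, -252. ,   64. ])]
[array([ 553.9, -259. ,   64. ]), array([ 410.1, -251.1,   64. ]), array([ 404.7, -346.5,   64. ])]
```

Add to h.py:
```python
def delta(x,y,z,yaw):
    """turn first, then shift in the turned tool frame"""
    s=robot.state();p=s["eef_pos"];a=s["tcp_rot"]; 
    turn=(a[2]-yaw+np.pi)%(2*np.pi)-np.pi
    d=R.from_euler('xyz',[np.pi,0,yaw]).inv().apply(np.array([x,y,z])-p)
    print("turn",round(turn,3),"then",d.round(1),"now",p.round(1),np.round(a,3),round(s["time_s"],2))
```

```text
(no output)
```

shift_gripper(motion=[[0, 0, 0, 0.122], [0, 0, 0, 0.122], [0, 0, 0, 0.121], [0, 0, 0, 0.121], [0, 0, 0, 0]], aperture=85)

```text
time_s: 0.7
eef_pos: [231.1, -526.3, 231.0]
tcp_rot: [-3.141, 0.0, -0.073]
force: [0.3, -0.9, 0.2]
grip_width: 84.8
grip_force: 0.0
```

```bash
python3 -c "
from h import *
delta(478,-307.5,180,-0.072)"
```

```text
turn -0.001 then [ 230.5 -236.    51. ] now [ 231.1 -526.3  231. ] [-3.141  0.    -0.073] 0.7
```

shift_gripper(motion=[[28.8, -29.5, 0, 0], [28.8, -29.5, 0, 0], [28.8, -29.5, 0, 0], [28.8, -29.5, 0, 0], [28.8, -29.5, 0, 0], [28.8, -29.5, 0, 0], [28.8, -29.5, 10, 0], [28.8, -29.5, 20, 0], [0, 0, 10, 0], [0, 0, 0, 0]])

```text
time_s: 1.7
eef_pos: [477.3, -306.1, 189.4]
tcp_rot: [-3.14, 0.004, -0.067]
force: [0.4, 0.6, -0.1]
grip_width: 85.1
grip_force: 0.0
```

```bash
python3 -c "
from h import *
delta(478,-307.5,95,-0.072)
s=cam('wrist');cv2.imwrite('pics/w1.png',s['image'][:,:,::-1]);print(s['mtx'],np.round(s['mount'],3))"
```

```text
turn 0.005 then [ 0.8  1.4 94.4] now [ 477.3 -306.1  189.4] [-3.14   0.004 -0.067] 1.7
[[325.1922621    0.         274.90126353]
 [  0.         325.1922621  211.05165575]
 [  0.           0.           1.        ]] [[-0.00000e+00  9.46000e-01  3.24000e-01  8.30560e+01]
 [ 1.00000e+00 -0.00000e+00  1.00000e-03  1.16100e+00]
 [ 1.00000e-03  3.24000e-01 -9.46000e-01 -1.43491e+02]
 [ 0.00000e+00  0.00000e+00  0.00000e+00  1.00000e+00]]
```

View pics/w1.png

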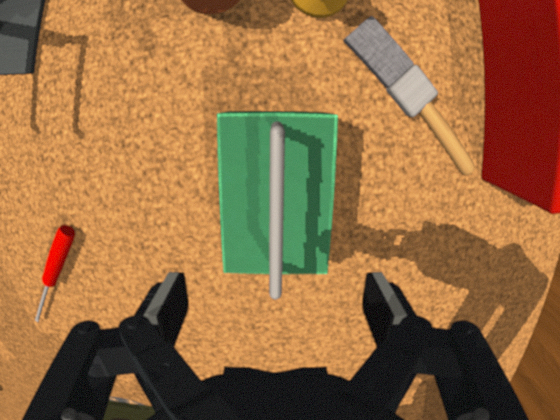

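The wrist view shows the bar vertical at column 276, midway between the pads (185 and 365). The alignment is good, so I'll descend and grip.

shift_gripper(motion=[[0.8, 1, 16, 0], [0, 0, 16, 0], [0, 0, 16, 0], [0, 0, 16, 0], [0, 0, 16, 0], [0, 0, 14, 0], [0, 0, 0, 0]])

```text
time_s: 2.45
eef_pos: [476.8, -309.6, 96.4]
tcp_rot: [-3.14, 0.003, -0.073]
force: [-0.3, 0.5, -0.6]
grip_width: 84.9
grip_force: 0.0
```

shift_gripper(motion=[[0, 0, 0, 0], [0, 0, 0, 0], [0, 0, 0, 0], [0, 0, 0, 0], [0, 0, 0, 0], [0, 0, 0, 0], [0, 0, 0, 0], [0, 0, 0, 0]], aperture=0)

```text
time_s: 3.25
eef_pos: [478.9, -308.3, 97.7]
tcp_rot: [-3.141, -0.0, -0.072]
force: [-1.5, 3.4, 5.1]
grip_width: 7.7
grip_force: 58.6
```

shift_gripper(motion=[[0, 0, -5, 0], [0, 0, -10, 0], [0, 0, -15, 0], [0, 0, -15, 0], [0, 0, -15, 0], [0, 0, -15, 0], [0, 0, -15, 0], [0, 0, -10, 0], [0, 0, -5, 0], [0, 0, 0, 0]])

```text
time_s: 4.25
eef_pos: [478.9, -309.1, 202.9]
tcp_rot: [3.141, -0.001, -0.072]
force: [0.4, -1.3, -3.4]
grip_width: 7.9
grip_force: 58.5
```

```bash
python3 -c "
from h import *
s=cam('wrist');cv2.imwrite('pics/w2.png',s['image'][:,:,::-1])"
```

```text
(no output)
```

View pics/w2.png

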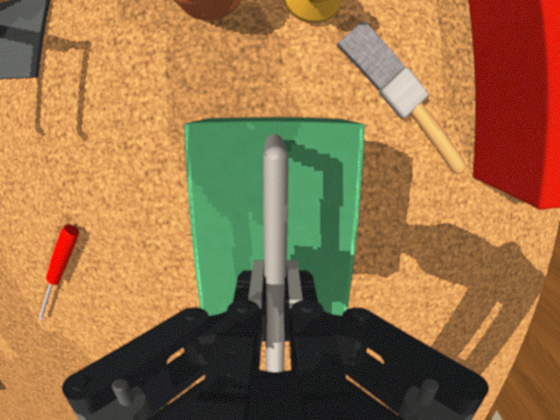

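The cover hangs level in the grip and is clear of the V-block. I'll turn it now.

shift_gripper(motion=[[0, 0, 0, -0.12], [0, 0, 0, -0.145], [0, 0, 0, -0.145], [0, 0, 0, -0.145], [0, 0, 0, -0.145], [0, 0, 0, -0.145], [0, 0, 0, -0.145], [0, 0, 0, -0.145], [0, 0, 0, -0.145], [0, 0, 0, -0.136]])

```text
time_s: 5.3
eef_pos: [478.1, -308.4, 201.1]
tcp_rot: [-3.139, -0.001, 1.35]
force: [0.5, -0.2, -3.4]
grip_width: 7.5
grip_force: 58.5
```

shift_gripper(motion=[[0, 0, 0, 0]])

```text
time_s: 5.4
eef_pos: [478.2, -308.4, 201.2]
tcp_rot: [-3.14, -0.001, 1.344]
force: [-0.0, -0.3, -2.3]
grip_width: 7.6
grip_force: 58.4
```

```bash
python3 -c "
from h import *
delta(535,75,185,1.344)"
```

```text
turn 0.0 then [386.3 -30.8  16.2] now [ 478.2 -308.4  201.2] [-3.140e+00 -1.000e-03  1.344e+00] 5.4
```

shift_gripper(motion=[[20, -2, 0, 0], [40, -3, 0, 0], [45, -4, 0, 0], [45, -4, 0, 0], [45, -4, 0, 0], [45, -4, 0, 0], [45, -4, 0, 0], [45, -3, 0, 0], [40, -3, 0, 0], [16, 0, 0, 0]])

```text
time_s: 6.4
eef_pos: [535.3, 78.0, 201.8]
tcp_rot: [-3.141, -0.001, 1.343]
force: [0.6, -1.2, -2.2]
grip_width: 8.0
grip_force: 58.5
```

shift_gripper(motion=[[0, 0, 5, 0], [0, 0, 5, 0], [0, 0, 5, 0], [0, 0, 0, 0], [0, 0, 0, 0]])

```text
time_s: 6.9
eef_pos: [535.1, 73.1, 187.0]
tcp_rot: [-3.141, 0.0, 1.342]
force: [-0.5, 0.9, -3.2]
grip_width: 8.3
grip_force: 58.5
```

Run:
```python
from h import *
delta(647.5,49,183,1.344)
t=cam('top')["image"][:,:,::-1];s=cam('side')["image"][:,:,::-1]
cv2.imwrite('pics/c2.png',np.hstack([cv2.resize(t[100:250,200:330],(390,450)),cv2.resize(s[170:320,150:280],(390,450))]))
```

```text
turn -0.002 then [  1.8 114.9   4. ] now [535.1  73.1 187. ] [-3.141  0.     1.342] 6.9
```

View pics/c2.png

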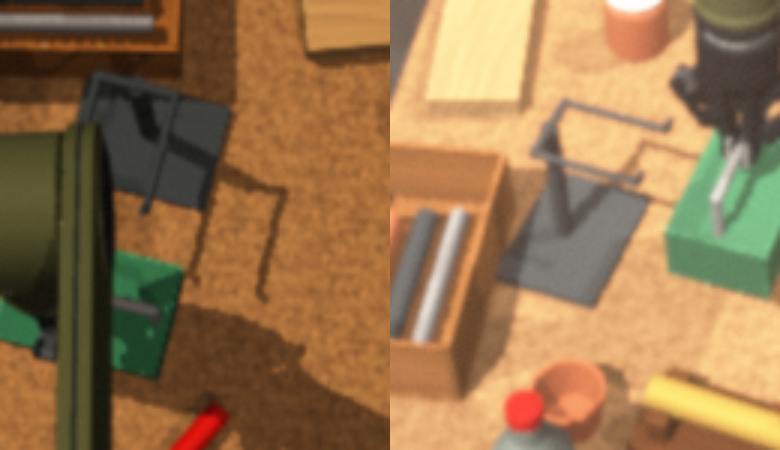

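The cover is in front of the hook, its bar lined up across the prongs and above the tips. I'll move in and lower it.

shift_gripper(motion=[[0, 10, 0, 0], [1, 15, 0, 0], [1, 20, 0, 0], [0, 20, 0, 0], [0, 20, 0, 0], [0, 15, 0, 0], [0, 10, 0, 0], [0, 5, 0, 0], [0, 0, 0, 0], [0, 0, 0, 0]])

```text
time_s: 8.0
eef_pos: [647.2, 50.5, 187.1]
tcp_rot: [-3.14, 0.0, 1.344]
force: [0.2, 0.2, -3.1]
grip_width: 8.0
grip_force: 58.5
```

shift_gripper(motion=[[0, 0, 5, 0], [0, 0, 5, 0], [0, 0, 5, 0], [0, 0, 4, 0], [0, 0, 3, 0], [0, 0, 2, 0], [0, 0, 2, 0], [0, 0, 0, 0], [0, 0, 0, 0]])

```text
time_s: 8.9
eef_pos: [648.0, 50.4, 161.4]
tcp_rot: [3.141, -0.0, 1.344]
force: [0.3, -0.0, -3.0]
grip_width: 7.8
grip_force: 58.6
```

Run:
```python
from h import *
delta(647.5,49,157.7,1.344)
s=cam('side')["image"][:,:,::-1]
cv2.imwrite('pics/c3.png',cv2.resize(s[150:300,150:300],(600,600)))
```

```text
turn -0.0 then [-1.5 -0.2  3.7] now [648.   50.4 161.4] [ 3.141 -0.     1.344] 8.9
```

View pics/c3.png

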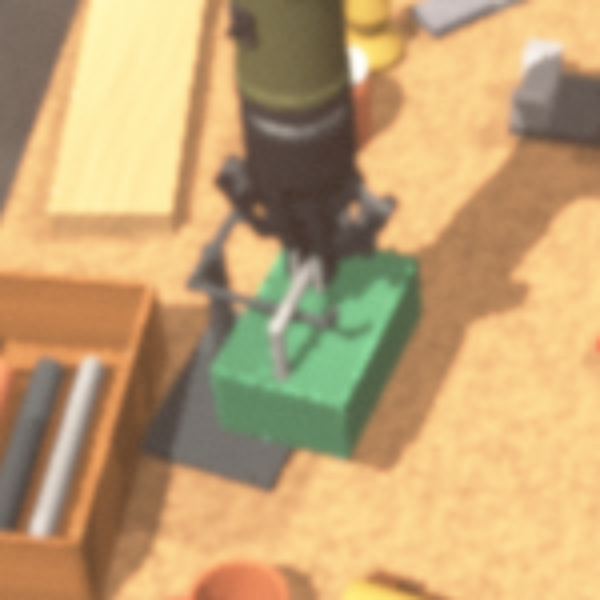

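The bar is above both prongs, well inside the tips. I'll lower it until the force shows that it rests on them.

shift_gripper(motion=[[0, 0, 1.5, 0], [0, 0, 1, 0], [0, 0, 1, 0], [0, 0, 0, 0]])

```text
time_s: 9.35
eef_pos: [647.8, 50.4, 157.6]
tcp_rot: [-3.141, 0.0, 1.344]
force: [-1.0, 0.7, -3.2]
grip_width: 7.9
grip_force: 58.6
```

shift_gripper(motion=[[0, 0, 1, 0], [0, 0, 0, 0], [0, 0, 0, 0]])

```text
time_s: 9.65
eef_pos: [648.0, 50.4, 157.0]
tcp_rot: [3.141, -0.0, 1.344]
force: [-0.1, -0.5, -1.3]
grip_width: 7.7
grip_force: 58.8
```

shift_gripper(motion=[[0, 0, 0.8, 0], [0, 0, 0, 0], [0, 0, 0, 0]])

```text
time_s: 9.95
eef_pos: [648.0, 50.4, 156.8]
tcp_rot: [3.141, -0.0, 1.344]
force: [-1.6, 0.4, 4.1]
grip_width: 7.6
grip_force: 59.3
```

shift_gripper(motion=[[0, 0, 0, 0], [0, 0, 0, 0], [0, 0, 0, 0], [0, 0, 0, 0], [0, 0, 0, 0], [0, 0, 0, 0], [0, 0, 0, 0]], aperture=45)

```text
time_s: 10.65
eef_pos: [647.9, 50.4, 155.9]
tcp_rot: [-3.142, 0.0, 1.344]
force: [0.1, -1.8, -0.2]
grip_width: 44.8
grip_force: 0.0
```

shift_gripper(motion=[[0, 0, -5, 0], [0, 0, -10, 0], [0, 0, -20, 0], [0, 0, -20, 0], [0, 0, -20, 0], [0, 0, -20, 0], [0, 0, -20, 0], [0, 0, 0, 0]])

```text
time_s: 11.45
eef_pos: [650.1, 50.4, 275.6]
tcp_rot: [3.134, -0.002, 1.344]
force: [-0.3, 0.1, 0.6]
grip_width: 44.9
grip_force: 0.0
```

Run:
```python
from h import *
T=cam('top');S=cam('side');W=cam('wrist');st=robot.state()
np.savez('scene.npz',T=T,S=S,W=W,st=st)
t=T["image"][:,:,::-1];s=S["image"][:,:,::-1]
cv2.imwrite('pics/c4.png',np.hstack([cv2.resize(t[180:270,300:400],(400,360),interpolation=2),cv2.resize(s[150:290,180:330],(386,360),interpolation=2)]))
for n,c,(x0,y0,x1,y1) in(("T",T,(150,170,200,240)),("S",S,(220,285,300,340))):
    h=cv2.cvtColor(c["image"],cv2.COLOR_RGB2HSV)[y0:y1,x0:x1].astype(int)
    m=((h[...,0]>=15)&(h[...,0]<=32)&(h[...,2]>75+(n=="S")*95)&(h[...,1]>125)).astype(np.uint8)
    print(n);[print(''.join('#' if v else '.' for v in r)) for r in m[::2]]
```

```text
T
..................................................
..................................................
..................................................
..................................................
..............................................#...
...........................##.....................
..........................######..................
..........................#######.................
..........................######..................
..........................#####...................
..........................#####...................
..........................####....................
......#...................###.....................
..........................###.....................
..........................##......................
..........................##....................#.
..........................#.......................
..................................................
.............................................#.
[... 2389 characters left out ...]
.......................................#............
.........................................................................#......
......................................................................#.........
...............##...........#.......................................#...........
..............#....................##..........................................#
....................#....##...........#.......................................##
......##......#.#..........#.....#...........................................#..
....................#.....#..............##..#..#..#.........#..................
......................................................#......#...##.............
```

View pics/c4.png

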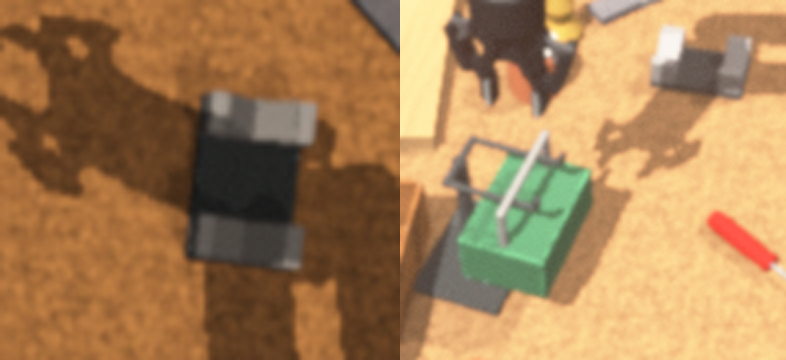

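The cover hangs upright on both prongs and is released. The V-block is exposed at top-view crop corners (208,92), (316,103), (300,268) and (190,262). Now I'll measure the tube and the V-block.

Run:
```python
from h import *
np.set_printoptions(precision=1,suppress=True)
d=np.load('scene.npz',allow_pickle=True);T=d['T'].item();S=d['S'].item()
t0=cv2.imread('pics/top0.png')[:,:,::-1]
for n,c,im,(x0,y0,x1,y1),v in(("T",T,t0,(150,170,200,240),80),("S",S,S["image"],(225,285,300,335),170)):
    h=cv2.cvtColor(np.ascontiguousarray(im),cv2.COLOR_RGB2HSV).astype(int)
    m=np.zeros(im.shape[:2],np.uint8)
    m[y0:y1,x0:x1]=((h[...,0]>=14)&(h[...,0]<=32)&(h[...,2]>v)&(h[...,1]>125))[y0:y1,x0:x1]
    m=cv2.morphologyEx(m,cv2.MORPH_OPEN,np.ones((3,3),np.uint8))
    k,l,st,ce=cv2.connectedComponentsWithStats(m);i=1+st[1:,4].argmax()
    r=cv2.minAreaRect(np.argwhere(l==i)[:,::-1].astype(np.float32));b=cv2.boxPoints(r)
    e=sorted([(np.linalg.norm(b[j]-b[j-1]),tuple((b[j]+b[j-1])/2)) for j in range(4)])[:2]
    P=[onz(c,p[1],46) for p in e];v=P[0]-P[1];v=v if v[0]>0 else -v
    print(n,r,P,"mid",(P[0]+P[1])/2,"len",np.linalg.norm(v),"yaw",np.arctan2(v[1],v[0]).round(3))
tc=lambda x,y:(300+x/4,180+y/4)
for z in(45,57):
    p=np.array([onz(T,tc(*q),z) for q in[(210,93),(316,104),(300,268),(190,262)]]);print(z,p[:,:2].tolist(),p.mean(0),"sizes",[np.linalg.norm(p[i]-p[i-1]).round(1) for i in range(4)])
    print('yaw',np.arctan2(*(p[0]-p[3])[1::-1]),np.arctan2(*(p[1]-p[2])[1::-1]))
```

```text
T ((165.49998474121094, 208.99998474121094), (59.99999237060547, 30.999996185302734), 90.0) [array([603.7, 272.1,  46. ]), array([429.6, 265.3,  46. ])] mid [516.7 268.7  46. ] len 174.2961486598026 yaw 0.039
S ((259.8000183105469, 306.6000061035156), (51.86135482788086, 13.281566619873047), 18.434947967529297) [array([606.3, 231.9,  46. ]), array([467.1, 268.9,  46. ])] mid [536.7 250.4  46. ] len 143.98851581609483 yaw -0.26
45 [[539.8711400263413, -272.8976548953118], [532.8438076132238, -349.7940117264781], [414.3150108059056, -336.8835090691243], [417.60551938390984, -257.8348735244194]] [ 476.2 -304.4   45. ] sizes [np.float64(123.2), np.float64(77.2), np.float64(119.2), np.float64(79.1)]
yaw -0.12257953182219977 -0.10849519948295533
57 [[538.6238813197557, -270.4398778888147], [531.6732348780284, -346.49710096718474], [414.43788704772396, -333.7274845493329], [417.69248785421007, -255.5414695621103]] [ 475.6 -301.6   57. ] sizes [np.float64(121.8), np.float64(76.4), np.float64(117.9), np.float64(78.3)]
yaw -0.12257953182219966 -0.10849519948295554
```

shift_gripper(motion=[[0, 0, 0, -0.14], [0, 0, 0, -0.145], [0, 0, 0, -0.145], [0, 0, 0, -0.145], [0, 0, 0, -0.145], [0, 0, 0, -0.145], [0, 0, 0, -0.145], [0, 0, 0, -0.145], [0, 0, 0, -0.145], [0, 0, 0, -0.14]], aperture=85)

```text
time_s: 12.6
eef_pos: [647.0, 50.3, 269.0]
tcp_rot: [-3.14, -0.003, 2.79]
force: [0.1, -0.4, 0.6]
grip_width: 84.7
grip_force: 0.0
```

shift_gripper(motion=[[0, 0, 0, -0.097], [0, 0, 0, 0]])

```text
time_s: 12.8
eef_pos: [647.0, 50.4, 269.2]
tcp_rot: [-3.141, -0.003, 2.881]
force: [-0.1, -0.5, 0.6]
grip_width: 84.7
grip_force: 0.0
```

```bash
python3 -c "
from h import *
T=cam('top');print(onz(T,(121,142),190),onz(T,(176,157),50))
delta(535.5,251.5,170,2.88)"
```

```text
[674.38829422 347.40005078 190.        ] [668.38877367 242.78676859  50.        ]
turn -0.001 then [159.9 165.4  99.5] now [647.2  50.4 269.5] [-3.141e+00 -3.000e-03  2.879e+00] 12.85
```

shift_gripper(motion=[[10, 10, 0, 0], [25, 25, 0, 0], [25, 26, 0, 0], [25, 26, 0, 0], [25, 26, 10, 0], [25, 26, 20, 0], [20, 20, 30, 0], [5, 6.4, 30, 0], [0, 0, 10, 0], [0, 0, 0, 0]])

```text
time_s: 13.85
eef_pos: [534.3, 251.2, 169.4]
tcp_rot: [-3.139, -0.003, 2.881]
force: [0.2, -0.4, 0.9]
grip_width: 85.1
grip_force: 0.0
```

Run:
```python
from h import *
delta(535.5,251.5,27.3,2.88)
st=robot.state();s=cam('wrist');np.savez('w3.npz',s=s,st=st);cv2.imwrite('pics/w3.png',s['image'][:,:,::-1])
```

```text
turn 0.001 then [ -1.1   0.6 142.1] now [534.3 251.2 169.4] [-3.139e+00 -3.000e-03  2.881e+00] 13.85
```

View pics/w3.png

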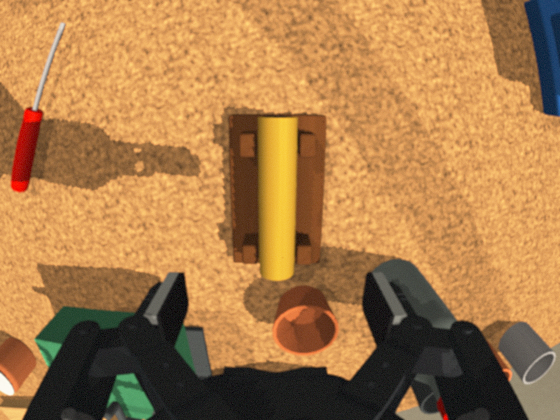

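The wrist view shows the tube running from (278,117) to (277,278), nearly vertical and almost midway between the pads. I'll compute the centre along its length.

Add to h.py:
```python
def wpt(s,st,uv,z):
    K=np.array(s["mtx"]);x,y=(uv[0]-K[0,2])/K[0,0],(uv[1]-K[1,2])/K[1,1];r=np.hypot(x,y)
    d=np.array([x/r*np.sin(r),-y/r*np.sin(r),-np.cos(r)]);M=np.array(s["mount"])
    A=R.from_euler('xyz',st["tcp_rot"]);e=A.apply(M[:3,3])+st["eef_pos"];d=A.apply(M[:3,:3]@d)
    return e+d*(z-e[2])/d[2]
```

Run:
```python
from h import *
d=np.load('w3.npz',allow_pickle=True);s=d['s'].item();st=d['st'].item()
for z in(46,62):
    a=wpt(s,st,(278,117),z);b=wpt(s,st,(277,279),z);print(z,a,b,(a+b)/2,np.linalg.norm(a-b),np.arctan2(*(a-b)[1::-1]))
a=wpt(s,st,(278,117),58);b=wpt(s,st,(277,279),62);m=(a+b)/2;delta(m[0],m[1],27.3,2.88)
print([wpt(s,st,p,14) for p in[(231,116),(325,116),(233,262),(321,262)]])
```

```text
46 [463.70938527 271.29689693  46.        ] [606.94534641 232.5213713   46.        ] [535.32736584 251.90913411  46.        ] 148.39165053857798 2.877218408221551
62 [463.12302442 271.32867102  62.        ] [597.77991589 234.87559245  62.        ] [530.45147015 253.10213174  62.        ] 139.50378259398394 2.877218408221551
turn 0.0 then [  5.6   0.4 143.6] now [535.8 251.3 170.9] [-3.141e+00 -1.000e-03  2.880e+00] 13.9
[array([452.42840788, 230.1702711 ,  14.        ]), array([474.41140647, 313.16732244,  14.        ]), array([594.02370293, 188.73680144,  14.        ]), array([617.62178628, 277.21839259,  14.        ])]
```

shift_gripper(motion=[[4.5, 0, 18, 0], [0, 0.5, 20, 0], [0, 0, 20, 0], [0, 0, 20, 0], [0, 0, 20, 0], [0, 0, 20, 0], [0, 0, 15, 0], [0, 0, 10, 0], [0, 0, 0, 0], [0, 0, 0, 0]])

```text
time_s: 14.9
eef_pos: [533.0, 253.1, 29.0]
tcp_rot: [3.14, 0.002, 2.88]
force: [0.0, 0.3, 0.8]
grip_width: 84.6
grip_force: 0.0
```

shift_gripper(motion=[[0, 0, 0, 0], [0, 0, 0, 0], [0, 0, 0, 0], [0, 0, 0, 0], [0, 0, 0, 0], [0, 0, 0, 0], [0, 0, 0, 0]], aperture=0)

```text
time_s: 15.6
eef_pos: [532.0, 253.2, 28.7]
tcp_rot: [3.141, 0.001, 2.881]
force: [-1.5, -0.5, 5.5]
grip_width: 30.3
grip_force: 59.0
```

shift_gripper(motion=[[0, 0, -5, 0], [0, 0, -10, 0], [0, 0, -20, 0], [0, 0, -25, 0], [0, 0, -30, 0], [0, 0, -30, 0], [0, 0, -30, 0], [0, 0, -30, 0], [0, 0, -30, 0], [0, 0, 0, 0]])

```text
time_s: 16.6
eef_pos: [534.2, 254.1, 242.9]
tcp_rot: [3.136, 0.007, 2.881]
force: [0.4, 0.3, -3.7]
grip_width: 30.0
grip_force: 59.8
```

shift_gripper(motion=[[0, 0, 0, -0.12], [0, 0, 0, 0]])

```text
time_s: 16.8
eef_pos: [530.6, 252.7, 236.8]
tcp_rot: [-3.14, -0.002, 3.001]
force: [0.0, -0.7, -4.3]
grip_width: 30.2
grip_force: 59.7
```

```bash
python3 -c "
from h import *
delta(476,-303,130,3.03)
t=cam('top');np.savez('t5.npz',t=t)
"
```

```text
turn -0.029 then [  -7.6 -558.3  106.8] now [530.6 252.7 236.8] [-3.140e+00 -2.000e-03  3.001e+00] 16.8
```

shift_gripper(motion=[[0, -20, 0, -0.03], [0, -40, 0, 0], [0, -45, 0, 0], [0, -45, 0, 0], [0, -45, 0, 0], [0, -45, 0, 0], [0, -45, 0, 0], [0, -45, 0, 0], [0, -45, 0, 0], [0, -45, 0, 0]])

```text
time_s: 17.85
eef_pos: [483.5, -165.7, 236.9]
tcp_rot: [3.141, -0.002, 3.028]
force: [0.2, -1.1, -3.8]
grip_width: 30.6
grip_force: 60.0
```

shift_gripper(motion=[[0, -45, 0, 0], [0, -35, 0, 0], [-2, -30, 0, 0], [-3, -20, 0, 0], [-3, -8, 0, 0], [0, 0, 0, 0], [0, 0, 0, 0]])

```text
time_s: 18.55
eef_pos: [477.4, -300.8, 237.5]
tcp_rot: [3.14, -0.001, 3.031]
force: [-0.3, 0.5, -2.6]
grip_width: 30.2
grip_force: 60.0
```

Run:
```python
from h import *
delta(476,-303,130,3.03)
st=robot.state();s=cam('wrist');np.savez('w4.npz',s=s,st=st);cv2.imwrite('pics/w4.png',s['image'][:,:,::-1])
```

```text
turn 0.001 then [  1.1  -2.3 107.5] now [ 477.4 -300.8  237.5] [ 3.140e+00 -1.000e-03  3.031e+00] 18.55
```

View pics/w4.png

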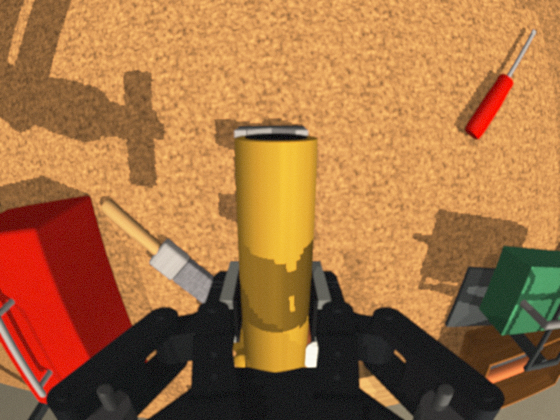

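The tube hides most of the V-block. Its near end edge shows from (234,131) to (307,131), and the tube's near end is at row 137.

Run:
```python
from h import *
np.set_printoptions(precision=1,suppress=True)
d=np.load('w4.npz',allow_pickle=True);s=d['s'].item();st=d['st'].item()
for z in(45,57):
    a=wpt(s,st,(234,132),z);b=wpt(s,st,(307,131),z);m=(a+b)/2;u=(b-a)/np.linalg.norm(b-a);ax=np.array([-u[1],u[0],0]);ax=ax*np.sign(ax[0])
    print(z,a,b,np.linalg.norm(b-a),"yaw",np.arctan2(u[0],-u[1])if 0 else np.arctan2(ax[1],ax[0]),"centre if x+60:",m+60*ax)
A=R.from_euler('xyz',st["tcp_rot"])
for z in(256,264,272): print(z,A.inv().apply(wpt(s,st,(277,138),z)-st["eef_pos"]))
T=np.load('scene.npz',allow_pickle=True)['T'].item()
# groove line in top view: V piece outlines
t5=cv2.cvtColor(T["image"],cv2.COLOR_RGB2GRAY)
for v in(206,209,240,243): print(v,t5[v,340:385])
S=cam('side');g=cv2.cvtColor(S["image"],cv2.COLOR_RGB2GRAY)
```

```text
45 [ 417.6 -337.2   45. ] [ 425.  -262.3   45. ] 75.268855302572 yaw -0.09930107672122632 centre if x+60: [ 481.  -305.7   45. ]
57 [ 416.7 -335.6   57. ] [ 423.9 -263.4   57. ] 72.58141929546944 yaw -0.099301076721226 centre if x+60: [ 480.  -305.5   57. ]
256 [ 70.5  -0.3 -18.4]
264 [ 71.4  -0.3 -26.4]
272 [ 72.2  -0.4 -34.4]
206 [ 66  68  72  67  65  67  63  73  94  95  70  71  98 145 156 154 147 120
  93  87  87  88  89  97 122 133 135 135 135 135 135 136 134 132 133 145
 150 151 145 126 121 123 128 128 118]
209 [ 67  68  69  69  68  69  64  54  49  43  32  40  61  87  99 101  95  90
  85  88  89  89  89 104 131 137 138 137 137 137 138 137 136 133 132 148
 153 152 140 110 102 109 119 126 125]
240 [130 125 125 122 109  97  69  51  52  73  88  88  86  78  74  72  74  76
  73  72  69  62  61  62  62  62  60  61  60  60  63  73  85  87  85  82
  73  73  71  68  68  70  67  68  66]
243 [119 127 137 138 135 114  71  44  50  72  80  82  78  70  70  73  73  72
  74  73  66  61  60  62  61  63  60  62  59  61  68  82  88  88  85  78
  68  70  71  71  68  67  72  75  76]
```

Run:
```python
from h import *
T=np.load('scene.npz',allow_pickle=True)['T'].item()
a=onz(T,(362.9,207.5),20);b=onz(T,(360.7,241.5),20);print(a,b,np.arctan2(*(a-b)[1::-1]))
n=np.array([476,0]);print("y at x=478:",a[1]+(478-a[0])*(b-a)[1]/(b-a)[0])
a=onz(T,((352.5+378.8)/2,207.5),45);b=onz(T,((348.8+376)/2,241.5),45);print(a,b,np.arctan2(*(a-b)[1::-1]))
print("y at x=478:",a[1]+(478-a[0])*(b-a)[1]/(b-a)[0])
delta(478.5,-305,80,3.035)
```

```text
[ 530.19450465 -308.81487154   20.        ] [ 429.63040461 -301.52642206   20.        ] -0.07234915991912597
y at x=478: -305.0320403871637
[ 527.97191045 -310.99137683   45.        ] [ 429.60227311 -300.7776675    45.        ] -0.10345917431338783
y at x=478: -305.802798508725
turn -0.003 then [ -1.5  -4.2 157.8] now [ 477.4 -300.6  237.8] [ 3.141e+00 -1.000e-03  3.032e+00] 18.65
```

The groove axis is at y ≈ -305.3 near x = 478, with yaw ≈ -0.09. I'll go down towards it.

shift_gripper(motion=[[-2.5, -4.5, 10, -0.018], [0, 0, 25, 0], [0, 0, 30, 0], [0, 0, 30, 0], [0, 0, 30, 0], [0, 0, 30, 0], [0, 0, 25, 0], [0, 0, 15, 0], [0, 0, 7, 0], [0, 0, 0, 0]])

```text
time_s: 19.65
eef_pos: [479.0, -306.3, 34.9]
tcp_rot: [3.14, -0.002, 3.05]
force: [0.3, 0.4, -3.1]
grip_width: 30.2
grip_force: 60.1
```

shift_gripper(motion=[[0, 0, 1, 0], [0, 0, 1, 0], [0, 0, 1, 0], [0, 0, 1, 0], [0, 0, 0, 0], [0, 0, 0, 0]])

```text
time_s: 20.25
eef_pos: [479.4, -307.1, 32.2]
tcp_rot: [-3.141, 0.0, 3.049]
force: [0.5, -0.3, -3.4]
grip_width: 30.1
grip_force: 60.1
```

shift_gripper(motion=[[0, 1, 1, 0], [0, 0, 1, 0], [0, 0, 1, 0], [0, 0, 0, 0], [0, 0, 0, 0]])

```text
time_s: 20.75
eef_pos: [479.4, -306.1, 28.9]
tcp_rot: [3.142, -0.0, 3.049]
force: [0.2, 0.6, -3.7]
grip_width: 30.1
grip_force: 60.1
```

shift_gripper(motion=[[0, 0, 1, 0], [0, 0, 1, 0], [0, 0, 1, 0], [0, 0, 0, 0], [0, 0, 0, 0]])

```text
time_s: 21.25
eef_pos: [479.6, -305.8, 26.3]
tcp_rot: [3.141, 0.0, 3.049]
force: [0.7, 2.3, 1.0]
grip_width: 30.3
grip_force: 60.7
```

shift_gripper(motion=[[0, 0.4, 0.5, 0], [0, 0, 0.5, 0], [0, 0, 0, 0], [0, 0, 0, 0]])

```text
time_s: 21.65
eef_pos: [479.7, -305.7, 26.0]
tcp_rot: [-3.141, 0.001, 3.049]
force: [-1.4, 3.7, 7.3]
grip_width: 29.8
grip_force: 61.4
```

shift_gripper(motion=[[0, 0.5, 0.4, 0], [0, 0, 0, 0], [0, 0, 0, 0]])

```text
time_s: 21.95
eef_pos: [479.7, -305.6, 25.9]
tcp_rot: [-3.141, 0.001, 3.049]
force: [-2.4, 1.1, 9.1]
grip_width: 30.4
grip_force: 61.5
```

shift_gripper(motion=[[0, 0, 0, 0], [0, 0, 0, 0]])

```text
time_s: 22.15
eef_pos: [479.8, -305.6, 25.9]
tcp_rot: [-3.141, 0.001, 3.049]
force: [-2.8, 2.0, 8.4]
grip_width: 30.2
grip_force: 61.5
```

```bash
python3 -c "
from h import *
print(robot.state()['ft_torque'])"
```

```text
[ 0.23042417  0.43714143 -0.14056701]
```

shift_gripper(motion=[[0, 0.3, 0.5, 0], [0, 0, 0.5, 0], [0, 0, 0, 0], [0, 0, 0, 0], [0, 0, 0, 0]])

```text
time_s: 22.65
eef_pos: [479.7, -305.5, 25.8]
tcp_rot: [-3.14, 0.001, 3.049]
force: [-3.9, 2.3, 15.2]
grip_width: 30.2
grip_force: 62.3
```

```bash
python3 -c "
from h import *
print(robot.state()['ft_torque'],robot.state()['force'])"
```

```text
[ 0.27930641  0.73018291 -0.21203607] [-3.89383831  2.3093994  15.23465063]
```

shift_gripper(motion=[[0, 0, 0, 0], [0, 0, 0, 0], [0, 0, 0, 0]])

```text
time_s: 22.95
eef_pos: [479.8, -305.5, 25.8]
tcp_rot: [-3.14, 0.001, 3.049]
force: [-3.4, 1.8, 15.3]
grip_width: 30.2
grip_force: 62.3
```

```bash
python3 -c "
from cell import robot
print(robot.close_job())"
```

```text
the job is handed in; nothing more can be done
None
```

I handed the job in at about 23 s: the cover hangs released on both prongs, and the gripper holds the tube in the V-block, pressing down with about 15 N; the hand-in returned no verdict, and I judged the tube's final centring from measured positions, not a last picture.

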